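# Unlock the lathe's chuck guard and hold it open at 60 degrees

## Task

Pull the red lock knob of the lathe's chuck guard fully out, then lift the guard by its black bar handle and hold it open at 60 degrees, in the middle of the green mark on its scale, so that the chuck can be inspected. The guard springs shut if let go, so finish while still gripping the bar and holding the guard steady there, with nothing else propping it. Do not disturb the oil bottle, the chuck key or the brass blank standing by the lathe.

Things in the scene. Friction and masses are not known exactly. Their poses are not given: they have to be found in the camera images.
- lathe: Fixed bench lathe, turned up to 0.2 rad. Origin on the bench under the middle of the guard; y runs along the spindle to the headstock, x to the back (away from the robot), z up. Headstock: y 90 to 290, x -90 to 110, 220 mm high. Chip tray 20 mm high, x -110 to 140, y -420 to 320. Bed 110 wide, top at z 65. Carriage with tool post at y -340 to -240, 150 mm high.
- guard_hinge (a point): Middle of the guard's hinge line, which runs along the lathe's y at the guard's back; lathe x 80 mm, 150 mm above the bench. A scale of white marks about the hinge at the guard's -y end has a green mark from 55 to 65 degrees; the guard's red pointer, level to -x when closed, shows the opening angle.
- guard_angle (a joint): Opening angle of the guard in rad: 0 closed, growing as its front edge lifts; stop at 1.45; 60 degrees is 1.047. Spring and weight drive it shut at every angle (about 3 N at the bar holds it). It cannot open while the lock is in.
- guard: The guard: clear panels in a yellow frame, arched over the chuck, 160 mm long in y, from the hinge to its front edge 160 mm before the hinge, top 50 mm above the hinge when closed, its front panel sloping down to 35 mm below the hinge. Origin on the hinge line, same place as guard_hinge; turns with the guard.
- guard_bar (a point): Middle of the guard's black round bar handle, 12 mm thick, along the lathe's y, free for 100 mm between two arms, 60 mm clear of the guard. Closed, it lies 220 mm before (-x of) and 30 mm below the hinge line, 120 mm above the bench. It rises on an arc about the hinge and may turn between the fingers, so the gripper can keep pointing down.
- lock (a joint): How far the lock knob is pulled out, in m: 0 to 0.004 at the start (locked), 0.022 fully out at its stop. It slides along -y of the lathe, away from the guard, takes about 4 N and stays where it is left. The guard is free once it is beyond about 0.016.
- lock_grip (a point): Centre of the red lock knob, a cylinder 30 mm in diameter and 25 mm long whose axis lies along the lathe's y axis, on a bracket at the front of the guard's -y end. Centre 115 mm above the bench, at x -85 mm, y -158 mm of the lathe when fully in. Can be gripped across its diameter from above.
- oil_bottle: White bottle with red cap, 68 mm in diameter, 170 mm high, standing before the lathe. Origin under its base. Leave alone.
- chuck_key: Steel T-shaped chuck key lying before the headstock, 96 x 80 mm, 16 mm high. Origin at its underside. Leave alone.
- blank: Brass cylinder 38 mm in diameter, 60 mm high, standing before the guard. Origin under its base. Leave alone.

How it is judged:
By the outcome, as a careful person would: the job done as asked, in the order asked, and still so for the second after the job is handed in, while the arm keeps its last pose, push and grip.
It also fails if it takes over 53 s, if anything falls off the work surface, if the arm or the gripper's body presses on something with over 40 N, if the wrist force passes 120 N, or if a joint passes its speed limit or range.

## Robot

A 6-joint arm with a two-finger parallel gripper is mounted at the origin on the work surface. World frame = base frame: x ahead of the robot, y to its left, z up, the work surface at z = 0. Lengths are in m, angles in rad, forces in N, time in s.
With the tool pointing down it reaches from about 0.35 to 0.975 m from the base axis. Payload 4.9 kg.
Tool frame: the origin (TCP) lies midway between the tips of the shut fingers; the grasp point (between the pads) lies behind it (manip.tcp_to_grasp is the z of the grasp point in the tool frame, in m); z points along the fingers, y is the direction in which the jaws open and shut (so a half turn about z gives the same grasp; the last joint's range is limited). The gripper opens to 85 mm and grips with 20 to 120 N. Pads are 22 mm wide; open, the fingers measure 114 mm over their backs; the gripper's body (76 mm by 85 mm) begins 54 mm behind the grasp point. The pads swing forward as they close: fully open they stand 13 mm farther back than shut.
Start: joints at [-1.421, 0.053, 1.613, -0, 1.476, -0.119], TCP at [0.166, -0.603, 0.231] pointing down, gripper open.
Joint ranges: [-3.01, 3.01], [-1.01, 2.22], [0.06, 2.58], [-1.02, 4.17], [0.09, 2.62], [-3.14, 3.14]. Speed limits (rad/s): [2.57, 2.57, 3.14, 3.14, 3.14, 3.14].

## Interface

Orientations are given as a unit quaternion [w, x, y, z].
In Python, from plant import status, vision, order, regions_of, manip gives the robot as it stands. The module is installed in compiled form; this text tells all that it offers.
- The arm moves only by the shell command python3 -m crank 'ROWS'. ROWS is JSON, one flat list of numbers, 5 for each row, row after row: the shift along the tool's x, y, z in mm, then the turn about the tool's z in degrees, then the opening in per cent of the stroke, from 0 (shut) to 100 (fully open). In form: [tx, ty, tz, yaw, fingers, tx, ty, tz, yaw, fingers, ...]. A call has exactly 10 rows; each row is the pose to reach, as a shift and turn from the pose commanded when the call began, along the tool's axes at that moment; what a row does not reach only later rows make up. A row lasts 1/10 s, in which the tool goes at most 50 mm and 8.59 degrees, less where a joint would pass 70% of its speed; a pose out of reach is approached as far as the arm can. A call with a gripper value outside its range is refused whole. The fingers move at their own pace and stop on an object; the grip force is fixed at half the most. Time passes only in rows, so rows that repeat a pose let the fingers close, or fill a call up. It gives the time, the measured TCP pose, the force and the opening at its end, in the units of the state.
- status.state(): the state, without advancing time (a new reading comes with each control period).
- vision.grab_frame(name): name is "side" or "top"; returns (picture, depth): 420x560x3 uint8, red, green, blue; 420x560 float32, m along the optical axis (not along the pixel's ray), 0 where there is no reading.
- vision.get_calibration(name): a dict with "camera_matrix" (3x3 intrinsics, pixels), "k1" (the pictures are not rectified: a ray, as slopes to the right and down, at radius r is drawn at 1 + k1 r^2 times it, then the intrinsics apply), "R" (3x3) and "t" (3): a world point X has camera coordinates R X + t. Camera axes: x right, y down, z forward; pixel columns grow to the right and rows downward; lengths in m; the calibration is good to about 2 mm. A picture is of the moment at which its call begins. get_calibration takes no time and is no camera call.
- order.job_done(): hands the job in, once; it reports no verdict.
Trained networks look in the newest picture that a camera, given by its name, has taken for a name from the list of things; names that differ only in an ending like _2 or _b are one class to them, and where a whole thing is asked for, a point or a joint stands for the part that bears it (a point fixed in the world has none). Each returns a list of dicts, best first, with "confidence" (0 to 1); they miss things now and then, are a little off and sometimes report something else, mostly with a low value. They report only what shows in the picture. A call takes as long as a camera call.
- regions_of(camera, name): "region" (420x560 bool, what is visible of it) and "extent" ([centre column, centre row, width, height] in pixels, round what is visible of it).
The state is a dict: "time": time; "joint_pos": joint angles; "joint_vel": joint speeds; "joint_efforts": joint torques, N m; "tool_pos": TCP position; "tool_rot": TCP orientation; "contact_force": force on the tool from outside, world axes, zero at the start; "ft_torque": the same for the moment, N m; "gripper_width": opening from 0.0 (shut) to 1.0 (fully open).
Only numpy, scipy, OpenCV 4.12 (cv2) and the standard library are available. Lean on these libraries where they do the work, as an engineer would, in place of code of your own. Each camera call takes 0.05 s, during which the arm holds its last target. There are 200 camera calls.

## Working session

There is one attempt and no reset: what is moved stays moved. The work goes in short steps, Python scripts to look and compute and a shell command to move; the robot and the scene stay as the last step left them, time stands still between calls to the robot, and variables do not carry over. Pictures are saved under pics/ and viewed, on a budget of 10 in all, crops included, one or two more only if the job needs it, and the job is handed in when it is done.

```bash
mkdir -p pics; cat > h.py <<'E'
import numpy as np, cv2
from plant import status, vision, order, regions_of, manip
def world(cam,uv,d):
    c=vision.get_calibration(cam);K=np.array(c["camera_matrix"]);k=c["k1"]
    p=np.atleast_2d(uv).astype(float);d=np.atleast_1d(d)
    s=np.c_[(p[:,0]-K[0,2])/K[0,0],(p[:,1]-K[1,2])/K[1,1]]
    u=s.copy()
    for _ in range(20): u=s/(1+k*(u**2).sum(1,keepdims=True))
    X=np.c_[u*d[:,None],d]
    return (X-np.array(c["t"]))@np.array(c["R"])
def cloud(cam,reg,dep):
    v,u=np.nonzero(reg&(dep>0)); return world(cam,np.c_[u,v],dep[v,u])
E
python3 - <<'E'
from h import *
s=status.state(); print({k:np.round(v,3) for k,v in s.items()}, manip.tcp_to_grasp)
for cam in("side","top"):
    im,d=vision.grab_frame(cam); np.savez(f"{cam}0",im=im,d=d)
    cv2.imwrite(f"pics/{cam}0.png",im[:,:,::-1])
    c=vision.get_calibration(cam);print(cam,-np.array(c["R"]).T@c["t"])
    for n in["lock_grip","guard_bar","guard","oil_bottle","chuck_key","blank","lathe"]:
        for r in regions_of(cam,n)[:2]:
            P=cloud(cam,r["region"],d)
            print(n,round(r["confidence"],2),np.round(r["extent"]),len(P),*( [np.round(np.median(P,0),3),np.round(np.percentile(P,3,0),3),np.round(np.percentile(P,97,0),3)] if len(P) else []))
E
```

```text
{'time': np.float64(0.0), 'joint_pos': array([-1.421,  0.053,  1.614,  0.   ,  1.476, -0.119]), 'joint_vel': array([-0.   ,  0.001, -0.001, -0.001, -0.   ,  0.001]), 'joint_efforts': array([ 0.0000e+00, -3.9368e+01, -3.7017e+01, -0.0000e+00,  7.0000e-03,
        0.0000e+00]), 'tool_pos': array([ 0.166, -0.602,  0.23 ]), 'tool_rot': array([-0.001,  0.991,  0.134, -0.   ]), 'contact_force': array([ 0.597, -0.527,  0.336]), 'ft_torque': array([-0.049, -0.022, -0.022]), 'gripper_width': np.float64(0.999)} -0.0187
side [0.18750167 0.81039432 0.77296119]
lock_grip 0.59 [270. 216.  18.  26.] 150 [ 0.53  -0.022  0.12 ] [ 0.52  -0.042  0.108] [0.545 0.037 0.131]
guard_bar 0.73 [229. 227. 101.  84.] 3409 [0.579 0.122 0.184] [0.471 0.051 0.118] [0.662 0.193 0.203]
guard 0.77 [226. 228. 105.  84.] 3557 [0.579 0.122 0.182] [0.471 0.048 0.115] [0.662 0.195 0.203]
oil_bottle 0.75 [326. 198.  25.  59.] 1124 [ 0.422 -0.167  0.084] [ 0.395 -0.195  0.004] [ 0.456 -0.155  0.169]
chuck_key 0.72 [286. 352.  50.  44.] 527 [0.356 0.284 0.012] [0.327 0.262 0.003] [0.424 0.328 0.016]
blank 0.9 [321. 267.  20.
[... 850 characters left out ...]
50. 147.] 40796 [0.62  0.088 0.121] [ 0.507 -0.263  0.017] [0.767 0.393 0.228]
oil_bottle 0.92 [340. 251.  38.  32.] 893 [ 0.433 -0.183  0.119] [ 0.404 -0.217  0.035] [ 0.462 -0.158  0.172]
chuck_key 0.59 [128. 275.  32.  49.] 485 [0.363 0.28  0.013] [ 0.333  0.259 -0.001] [0.429 0.324 0.018]
blank 0.8 [237. 275.  20.  20.] 288 [0.378 0.034 0.059] [ 0.36   0.018 -0.   ] [0.394 0.052 0.064]
blank 0.48 [253. 202.  40.  14.] 264 [ 0.536 -0.028  0.124] [ 0.523 -0.044  0.111] [0.552 0.033 0.131]
lathe 0.78 [207. 167. 352. 142.] 40606 [0.619 0.087 0.122] [ 0.507 -0.263  0.017] [0.766 0.393 0.228]
lathe 0.23 [254. 201.  45.  19.] 261 [ 0.536 -0.027  0.124] [ 0.523 -0.044  0.02 ] [0.55  0.033 0.131]
```

View pics/top0.png

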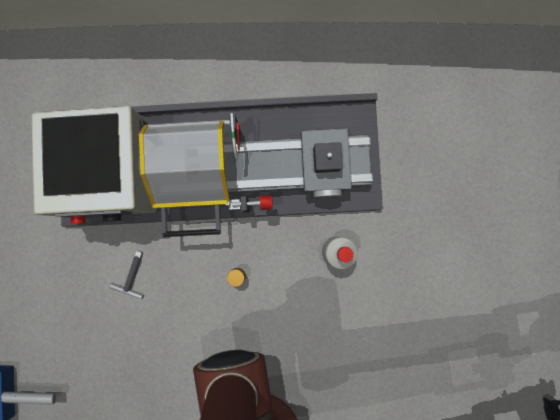

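View pics/side0.png

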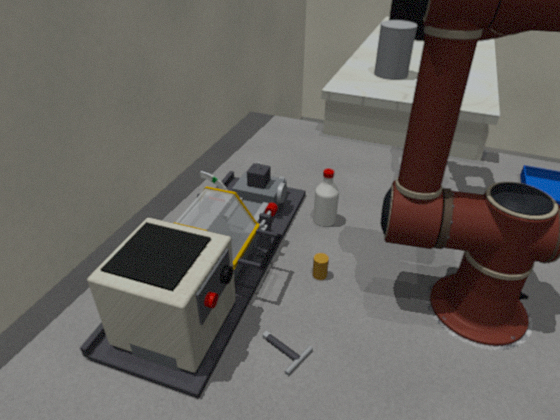

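```bash
python3 - <<'E'
from h import *
z=np.load("top0.npz");im,d=z["im"],z["d"]
P=cloud("top",d>0,d); 
# headstock top z 0.22
H=P[(abs(P[:,2]-.22)<.006)&(P[:,1]>.1)]; H=H.astype(np.float32)
r=cv2.minAreaRect(H[:,:2]);print("head",len(H),r)
# bar: dark pts z~.126
T=P[(abs(P[:,2]-.02)<.004)]; r=cv2.minAreaRect(T[:,:2].astype(np.float32));print("tray",r)
v,u=np.nonzero(d>0);c=im[v,u].astype(int)
B=(abs(P[:,2]-.122)<.012)&(c.max(1)<60)&(P[:,0]<.53)&(P[:,0]>.4)
Q=P[B];print(len(Q));print(np.round([Q.min(0),Q.max(0),Q.mean(0)],3))
print("line",np.polyfit(Q[:,1],Q[:,0],1))
R=(c[:,0]>120)&(c[:,1]<70)&(c[:,2]<70)
R&=(P[:,0]>.45)&(P[:,2]>.09)
print("red",np.round(np.c_[u[R],v[R],P[R]*1000][::6]).astype(int).tolist())
E
```

```text
Traceback (most recent call last):
cv2.error: OpenCV(4.12.0) /io/opencv/modules/imgproc/src/convhull.cpp:143: error: (-215:Assertion failed) total >= 0 && (depth == CV_32F || depth == CV_32S) in function 'convexHull'
```

Top picture: headstock at (84,160), bar from (164,235) to (220,232), knob at (266,202), scale near (236,133), blank at (236,278), bottle at (342,253), key at (128,280). The side view agrees, with the knob at (271,210).

```bash
python3 - <<'E'
from h import *
z=np.load("top0.npz");im,d=z["im"],z["d"]
P=cloud("top",d>0,d); 
f=lambda a:np.ascontiguousarray(a[:,:2],dtype=np.float32)
H=P[(abs(P[:,2]-.222)<.008)&(P[:,1]>.1)]
print("head",len(H),cv2.minAreaRect(f(H)))
v,u=np.nonzero(d>0);c=im[v,u].astype(int)
T=P[(abs(P[:,2]-.02)<.006)&(c.max(1)<80)&(P[:,0]>.4)]; print("tray",len(T),cv2.minAreaRect(f(T)))
B=(v>222)&(v<242)&(u>155)&(u<228)&(P[:,2]>.1)
Q=P[B];print(len(Q));print(np.round([Q.min(0),Q.max(0),np.median(Q,0)],3))
print("line",np.polyfit(Q[:,1],Q[:,0],1))
R=(c[:,0]>110)&(c[:,1]<60)&(c[:,2]<60)&(u>240)&(u<290)&(v>180)&(v<220)
Q=P[R];print("red",len(Q),u[R].min(),u[R].max(),v[R].min(),v[R].max(),np.round([Q.min(0),Q.max(0),np.median(Q,0)],3))
Q=Q[Q[:,2]>.11]; print(cv2.minAreaRect(f(Q)))
Y=(c[:,0]>150)&(c[:,2]<60)&(c[:,1]>110)&(v<215)&(P[:,2]>.1)
print("yellow",cv2.minAreaRect(f(P[Y])))
z=np.load("side0.npz");im,d=z["im"],z["d"]
P=cloud("side",d>0,d);v,u=np.nonzero(d>0);c=im[v,u].astype(int)
R=(c[:,0]>110)&(c[:,1]<60)&(c[:,2]<60)&(u>255)&(u<285)&(v>195)&(v<235)
Q=P[R];print("red side",len(Q),np.round([Q.min(0),Q.max(0),np.median(Q,0)],3))
E
```

```text
head 10150 ((0.6142436265945435, 0.3178900182247162), (0.20491358637809753, 0.2014324963092804), 2.519623279571533)
tray 4360 ((0.5855551958084106, 0.0748850405216217), (0.3479909300804138, 0.7347577810287476), 2.9586281776428223)
405
[[0.468 0.062 0.112]
 [0.495 0.183 0.13 ]
 [0.476 0.124 0.124]]
line [-0.0207958   0.47985369]
red 138 260 271 196 207 [[ 0.527 -0.044  0.121]
 [ 0.55  -0.021  0.133]
 [ 0.539 -0.034  0.128]]
((0.5384610295295715, -0.03258815035223961), (0.022902583703398705, 0.02310260199010372), 89.7697525024414)
yellow ((0.6022591590881348, 0.1273636519908905), (0.14151836931705475, 0.16195103526115417), 2.894866704940796)
red side 49 [[ 0.523 -0.047  0.122]
 [ 0.543 -0.018  0.132]
 [ 0.531 -0.029  0.128]]
```

```bash
python3 -m crank '[10,-9,-25,-2,60, 45,-40,-50,-7,60, 85,-75,-50,-15,60, 125,-110,-50,-23,60, 165,-145,-50,-31,60, 205,-181,-50,-39,60, 245,-216,-50,-47,60, 285,-251,-50,-55,60, 325,-287,-50,-63,60, 365,-322,-50,-70,60]'; python3 -m crank '[0,0,0,-4,60, 0,0,0,-7,60, 0,0,0,-7,60, 0,0,0,-7,60, 0,0,0,-7,60, 0,0,0,-7,60, 0,0,0,-7,60, 0,0,0,-7,60, 0,0,0,-7,60, 0,0,0,-7,60]'
cat >> h.py <<'E'
def go(target,yaw=None):
    from scipy.spatial.transform import Rotation as Ro
    s=status.state();q=s["tool_rot"];M=Ro.from_quat([q[1],q[2],q[3],q[0]]).as_matrix()
    a=np.degrees(np.arctan2(M[1,0],M[0,0]))
    print("t",s["time"],"pos",np.round(s["tool_pos"],4),"xang",round(a,2),"F",np.round(s["contact_force"],1),"w",round(s["gripper_width"],3),"zaxis",np.round(M[:,2],3))
    print("shift mm",np.round((np.array(target)-s["tool_pos"])@M*1000,1),"yaw",None if yaw is None else round(a-yaw,2))
E
python3 -c "
from h import *
go([.537,-.033,.28],92.7)"
```

```text
time: 1.8
tool_pos: [0.4171, -0.2178, 0.2817]
tool_rot: [0.001, 0.733, 0.68, 0.0]
contact_force: [0.4, 0.6, 0.1]
gripper_width: 0.602
time: 2.8
tool_pos: [0.4163, -0.2197, 0.2813]
tool_rot: [-0.0, 0.692, 0.722, 0.0]
contact_force: [0.2, -0.5, -0.6]
gripper_width: 0.596
t 2.8 pos [ 0.4163 -0.2197  0.2813] xang 92.39 F [ 0.2 -0.5 -0.6] w 0.596 zaxis [-0.  0. -1.]
shift mm [181.5 128.4   1.3] yaw -0.31
```

```bash
python3 -m crank '[10,7,0,0,60, 35,25,0,0,60, 65,46,0,0,60, 95,67,0,0,60, 125,88,0,0,60, 150,106,0,0,60, 170,120,0,0,60, 181,128,0,0,60, 181,128,0,0,60, 181,128,0,0,60]'; python3 - <<'E'
from h import *
go([.537,-.033,.095],92.7)
ims=[]
for cam,(x,y) in(("top",(160,90)),("side",(180,120))):
    im,d=vision.grab_frame(cam); ims.append(cv2.resize(im[y:y+150,x:x+130],None,fx=3,fy=3))
cv2.imwrite("pics/a.png",np.hstack(ims)[:,:,::-1])
E
```

```text
time: 3.8
tool_pos: [0.5365, -0.0335, 0.2812]
tool_rot: [-0.0, 0.692, 0.722, -0.0]
contact_force: [-0.4, -0.9, 0.1]
gripper_width: 0.603
t 3.8 pos [ 0.5365 -0.0335  0.2812] xang 92.41 F [-0.4 -0.9  0.1] w 0.603 zaxis [-0.001 -0.    -1.   ]
shift mm [  0.6   0.7 186.2] yaw -0.29
```

View pics/a.png

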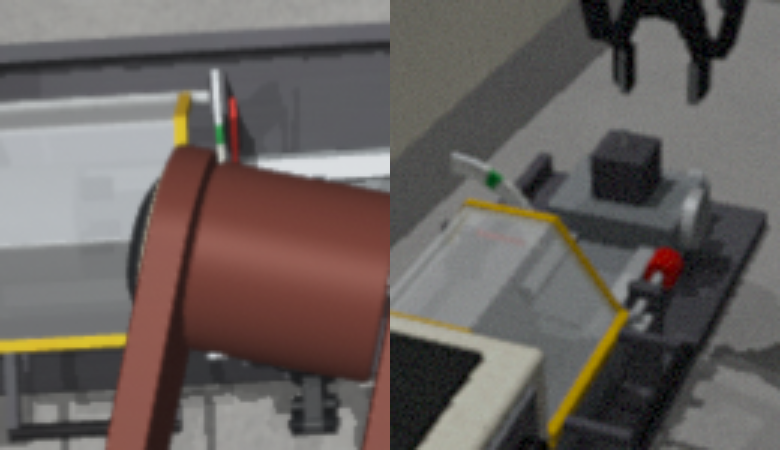

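The left crop shows the arm covering the knob. The right crop shows the fingers at (625,80) and (700,85), above the red knob at (663,268), with the jaws spread across it. I'll descend.

```bash
python3 -m crank '[0,0,10,0,60, 0,0,35,0,60, 0,0,65,0,60, 0,0,95,0,60, 0,0,120,0,60, 0,0,140,0,60, 0,0,155,0,60, 0,0,170,0,60, 0,0,180,0,60, 0,0,186,0,60]'; python3 -m crank '[0,0,0,0,60, 0,0,0,0,0, 0,0,0,0,0, 0,0,0,0,0, 0,0,0,0,0, 0,0,0,0,0, 0,0,0,0,0, 0,0,0,0,0, 0,0,0,0,0, 0,0,0,0,0]'; python3 -c "
from h import *
go([.537,-.033,.095],92.7)"
```

```text
time: 4.9
tool_pos: [0.5365, -0.0335, 0.0945]
tool_rot: [-0.0, 0.692, 0.722, -0.0]
contact_force: [0.4, 0.2, 0.5]
gripper_width: 0.599
time: 5.9
tool_pos: [0.5347, -0.0335, 0.0963]
tool_rot: [-0.002, 0.692, 0.722, -0.002]
contact_force: [-9.5, -1.1, 6.9]
gripper_width: 0.328
t 5.9 pos [ 0.5347 -0.0335  0.0963] xang 92.43 F [-9.5 -1.1  6.9] w 0.328 zaxis [-0.006 -0.001 -1.   ]
shift mm [0.4 2.3 1.2] yaw -0.27
```

```bash
python3 -m crank '[-1,-1,0,0,0, -4,-2,0,0,0, -7,-2,0,0,0, -10,-2,0,0,0, -13,-2,0,0,0, -16,-2,0,0,0, -18,-2,0,0,0, -20,-2,0,0,0, -22,-2,0,0,0, -22,-2,0,0,0]'; python3 -c "
from h import *
go([.5375,-.0555,.095],92.7)"
```

```text
time: 6.9
tool_pos: [0.5357, -0.0555, 0.0963]
tool_rot: [-0.0, 0.692, 0.722, 0.0]
contact_force: [-3.0, 3.0, 5.6]
gripper_width: 0.335
t 6.9 pos [ 0.5357 -0.0555  0.0963] xang 92.4 F [-3.   3.   5.6] w 0.335 zaxis [-0.     0.001 -1.   ]
shift mm [-0.1  1.7  1.3] yaw -0.3
```

```bash
python3 -m crank '[-1,0,0,0,0, -2,0,0,0,0, -2,0,0,0,0, -3,0,0,0,0, -3,0,0,0,0, -4,0,0,0,0, -4,0,0,0,0, -5,0,0,0,0, -5,0,0,0,0, -5,0,0,0,0]'; python3 -c "
from h import *
go([.5375,-.0555,.095],92.7)"
```

```text
time: 7.9
tool_pos: [0.5357, -0.0555, 0.0963]
tool_rot: [-0.004, 0.692, 0.722, 0.004]
contact_force: [-3.9, 20.9, 8.5]
gripper_width: 0.336
t 7.9 pos [ 0.5357 -0.0555  0.0963] xang 92.42 F [-3.9 20.9  8.5] w 0.336 zaxis [-0.001  0.011 -1.   ]
shift mm [-0.1  1.8  1.3] yaw -0.28
```

```bash
python3 -m crank '[4,0,0,0,0, 4,0,0,0,60, 4,0,0,0,60, 4,0,0,0,60, 4,0,-10,0,60, 4,0,-35,0,60, 4,0,-70,0,60, 4,0,-105,0,60, 4,0,-130,0,60, 4,0,-140,0,60]'; python3 - <<'E'
from h import *
go([.474,.121,.235],92.7)
E
```

```text
time: 8.9
tool_pos: [0.5373, -0.0572, 0.2399]
tool_rot: [0.003, 0.692, 0.722, 0.002]
contact_force: [0.1, -0.5, 0.5]
gripper_width: 0.598
t 8.9 pos [ 0.5373 -0.0572  0.2399] xang 92.38 F [ 0.1 -0.5  0.5] w 0.598 zaxis [ 0.007 -0.002 -1.   ]
shift mm [180.7 -55.9   4.1] yaw -0.32
```

```bash
python3 -m crank '[10,-3,0,0,60, 35,-11,0,0,60, 65,-20,0,0,60, 95,-29,0,0,60, 125,-39,0,0,60, 150,-47,0,0,60, 170,-53,0,0,60, 181,-56,0,0,60, 181,-56,0,0,60, 181,-56,0,0,60]'; python3 - <<'E'
from h import *
go([.474,.121,.101],92.7)
ims=[]
for cam,(x,y) in(("top",(160,110)),("side",(180,120))):
    im,d=vision.grab_frame(cam); ims.append(cv2.resize(im[y:y+150,x:x+130],None,fx=3,fy=3))
    P=cloud(cam,d>0,d);v,u=np.nonzero(d>0);c=im[v,u].astype(int)
    R=(c[:,0]>110)&(c[:,1]<60)&(c[:,2]<60)&(abs(P[:,0]-.535)<.03)&(abs(P[:,1]+.045)<.05)&(P[:,2]>.1)
    Q=P[R];print(cam,len(Q),*([np.round([Q.min(0),Q.max(0),np.median(Q,0)],3)] if len(Q) else []))
cv2.imwrite("pics/b.png",np.hstack(ims)[:,:,::-1])
E
```

```text
time: 9.9
tool_pos: [0.4718, 0.1217, 0.2344]
tool_rot: [-0.0, 0.692, 0.722, -0.001]
contact_force: [-0.9, 0.0, -0.2]
gripper_width: 0.601
t 9.9 pos [0.4718 0.1217 0.2344] xang 92.41 F [-0.9  0.  -0.2] w 0.601 zaxis [-0.001 -0.001 -1.   ]
shift mm [ -0.8   2.3 133.4] yaw -0.29
top 146 [[ 0.527 -0.067  0.119]
 [ 0.552 -0.044  0.134]
 [ 0.539 -0.056  0.127]]
side 54 [[ 0.523 -0.066  0.122]
 [ 0.547 -0.041  0.133]
 [ 0.533 -0.053  0.128]]
```

View pics/b.png

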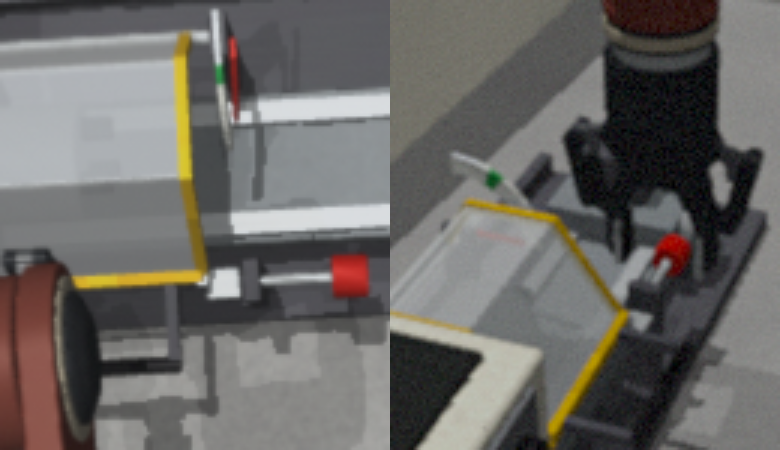

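The knob now sits 22-23 mm farther out, at left crop (350,275), and the bar end is at (180,365). I'll descend on the bar.

```bash
python3 -m crank '[0,2,10,0,60, 0,2,30,0,60, 0,2,55,0,60, 0,2,80,0,60, 0,2,100,0,60, 0,2,115,0,60, 0,2,125,0,60, 0,2,130,0,60, 0,2,133,0,60, 0,2,133,0,60]'; python3 -m crank '[0,0,0,0,0, 0,0,0,0,0, 0,0,0,0,0, 0,0,0,0,0, 0,0,0,0,0, 0,0,0,0,0, 0,0,0,0,0, 0,0,0,0,0, 0,0,0,0,0, 0,0,0,0,0]'; python3 -c "
from h import *
go([.474,.121,.101],92.7)"
```

```text
time: 11.0
tool_pos: [0.4745, 0.1221, 0.1027]
tool_rot: [0.0, 0.692, 0.722, 0.0]
contact_force: [-0.2, 0.3, 0.4]
gripper_width: 0.596
time: 12.0
tool_pos: [0.4728, 0.1221, 0.1022]
tool_rot: [-0.001, 0.692, 0.722, -0.001]
contact_force: [-4.7, -0.4, 1.3]
gripper_width: 0.117
t 12.0 pos [0.4728 0.1221 0.1022] xang 92.42 F [-4.7 -0.4  1.3] w 0.117 zaxis [-0.004 -0.    -1.   ]
shift mm [-1.2  1.2  1.2] yaw -0.28
```

```bash
python3 -m crank '[0,-2,-5,0,0, 0,-3,-12,0,0, 0,-3,-23,0,0, 0,-3,-35,0,0, 0,-2,-46,0,0, 0,-1,-58,0,0, 0,1,-69,0,0, 0,3,-81,0,0, 0,6,-92,0,0, 0,6,-92,0,0]'; python3 -c "
from h import *
go([.474,.121,.101],92.7)"
```

```text
time: 13.0
tool_pos: [0.4785, 0.1224, 0.1959]
tool_rot: [-0.002, 0.692, 0.722, -0.002]
contact_force: [-9.3, -0.8, -2.4]
gripper_width: 0.116
t 13.0 pos [0.4785 0.1224 0.1959] xang 92.42 F [-9.3 -0.8 -2.4] w 0.116 zaxis [-0.005 -0.    -1.   ]
shift mm [-1.2 -4.  94.9] yaw -0.28
```

```bash
python3 -m crank '[0,3,-15,0,0, 0,9,-29,0,0, 0,16,-43,0,0, 0,23,-56,0,0, 0,32,-69,0,0, 0,42,-81,0,0, 0,52,-93,0,0, 0,63,-104,0,0, 0,69,-109,0,0, 0,75,-113,0,0]'; python3 -m crank '[0,0,0,0,0, 0,0,0,0,0, 0,0,0,0,0, 0,0,0,0,0, 0,0,0,0,0, 0,0,0,0,0, 0,0,0,0,0, 0,0,0,0,0, 0,0,0,0,0, 0,0,0,0,0]'; python3 - <<'E'
from h import *
go([.4725+.084,.1225,.101+.2055],92.7)
ims=[]
for cam,(x,y) in(("top",(160,90)),("side",(180,90))):
    im,d=vision.grab_frame(cam); np.savez(cam+"1",im=im,d=d);ims.append(cv2.resize(im[y:y+150,x:x+130],None,fx=3,fy=3,interpolation=cv2.INTER_CUBIC))
cv2.imwrite("pics/c.png",np.hstack(ims)[:,:,::-1])
E
```

```text
time: 14.0
tool_pos: [0.5543, 0.1259, 0.3136]
tool_rot: [-0.001, 0.692, 0.722, -0.0]
contact_force: [-15.9, -0.7, 11.1]
gripper_width: 0.112
time: 15.0
tool_pos: [0.5542, 0.1259, 0.3135]
tool_rot: [-0.0, 0.692, 0.722, 0.0]
contact_force: [-13.6, 0.3, 10.0]
gripper_width: 0.109
t 15.0 pos [0.5542 0.1259 0.3135] xang 92.43 F [-13.6   0.3  10. ] w 0.109 zaxis [ 0.     0.001 -1.   ]
shift mm [-3.5  2.2  7. ] yaw -0.27
```

View pics/c.png

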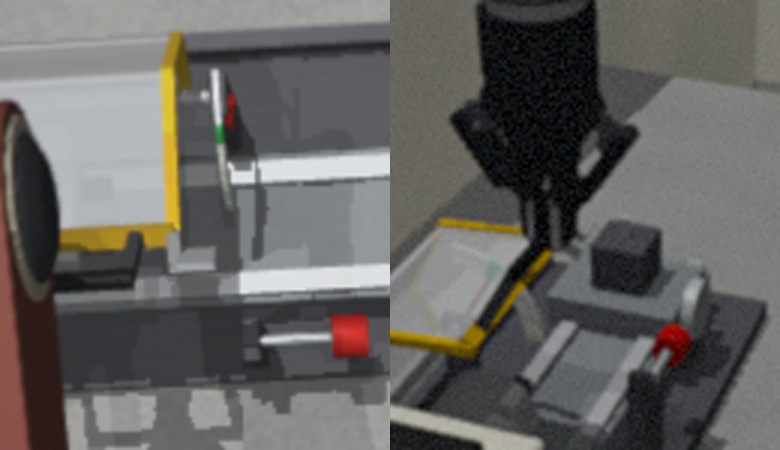

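Left crop: the guard is up, the knob is still out at (350,335), the pointer's red is at (230,110) and the green mark at (220,133). There is about 17 N radially at the grip. I'll measure the angle from depth.

```bash
cat > ang.py <<'E'
from h import *
from scipy.spatial import cKDTree
import sys
th=np.radians(2.6);y=np.array([-np.sin(th),np.cos(th),0]);x=np.array([np.cos(th),np.sin(th),0])
O=np.array([.6125,.1275,0])
def lat(P): Q=P-O; return np.c_[Q@x,Q@y,P[:,2]]*1000
def get(f,cam):
    z=np.load(f);d=z["d"];P=lat(cloud(cam,d>0,d));v,u=np.nonzero(d>0);return P,z["im"][v,u].astype(int),u,v
def rot(P,a,hx,hz):
    e=P.copy();X=P[:,0]-hx;Z=P[:,2]-hz;c,s=np.cos(a),np.sin(a)
    e[:,0]=hx+c*X+s*Z;e[:,2]=hz-s*X+c*Z;return e
def guardfit(tag):
  for cam in("top","side"):
    P0,c0,_,_=get(cam+"0.npz",cam);P1,c1,_,_=get(cam+tag+".npz",cam)
    yel=lambda c:(c[:,0]>130)&(c[:,2]<70)&(c[:,1]>90)&(c[:,0]-c[:,2]>90)
    m=yel(c0)&(abs(P0[:,1])<95)&(P0[:,0]>-110)&(P0[:,0]<100)&(P0[:,2]>105);A=P0[m]
    m=yel(c1)&(abs(P1[:,1])<95)&(P1[:,2]>140);B=P1[m]
    T=cKDTree(A)
    r=[]
    for a in np.arange(45,75,.5):
        dd=T.query(rot(B,-np.radians(a),80,150))[0];r.append((np.mean(np.minimum(dd,15)),a))
    print(cam,len(A),len(B),sorted(r)[:3])
if __name__=="__main__":
    guardfit(sys.argv[1])
    P,c,u,v=get("top"+sys.argv[1]+".npz","top")
    R=(P[:,0]>-60)&(P[:,0]<110)&(P[:,1]<-83)&(P[:,1]>-125)&(P[:,2]>160)
    red=R&(c[:,0]>100)&(c[:,1]<70);gr=R&(c[:,1]>c[:,0]+30)
    for n,m in(("red",red),("green",gr),("all",R)):
        Q=P[m]; 
        if len(Q): print(n,len(Q),"angles",np.round(np.percentile(np.degrees(np.arctan2(Q[:,2]-150,80-Q[:,0])),[5,25,50,75,95]),1),"r",np.round(np.percentile(np.hypot(Q[:,2]-150,80-Q[:,0]),[5,50,95])),"y",np.round(np.median(Q[:,1])))
E
python3 ang.py 1; echo closed; python3 ang.py 0 | tail -3
```

```text
top 630 497 [(np.float64(6.600305938871592), np.float64(60.0)), (np.float64(6.604668568182419), np.float64(59.5)), (np.float64(6.705512830955248), np.float64(59.0))]
side 211 166 [(np.float64(11.416550487450992), np.float64(57.0)), (np.float64(11.456987527804271), np.float64(57.5)), (np.float64(11.467053696655338), np.float64(56.5))]
red 15 angles [62.7 65.3 69.1 75.3 86.7] r [13. 29. 56.] y -108.0
green 19 angles [57.5 59.3 60.9 63.8 66.4] r [66. 76. 78.] y -103.0
all 253 angles [ 23.4  45.1  48.3  72.6 102. ] r [ 14.  76. 179.] y -102.0
closed
side 211 61 [(np.float64(15.0), np.float64(45.0)), (np.float64(15.0), np.float64(45.5)), (np.float64(15.0), np.float64(46.0))]
green 19 angles [57.7 59.  60.9 63.8 66.7] r [67. 76. 78.] y -103.0
all 146 angles [ 20.4  42.   61.8  79.7 117. ] r [12. 76. 80.] y -103.0
```

```bash
python3 -m crank '[0,-1,-1,0,0, 0,-1,-2,0,0, 0,-1,-2,0,0, 0,-1,-3,0,0, 0,-1,-3,0,0, 0,-1,-3,0,0, 0,-1,-3,0,0, 0,-1,-3,0,0, 0,-1,-3,0,0, 0,-1,-3,0,0]'; python3 - <<'E'
from h import *
go([.4725+.084,.1225,.101+.2055],92.7)
ims=[]
for cam,(x,y) in(("top",(200,100)),("side",(180,150))):
    im,d=vision.grab_frame(cam); np.savez(cam+"2",im=im,d=d);ims.append(cv2.resize(im[y:y+75,x:x+65],None,fx=6,fy=6,interpolation=cv2.INTER_CUBIC))
cv2.imwrite("pics/d.png",np.hstack(ims)[:,:,::-1])
E
python3 ang.py 2
```

```text
time: 16.1
tool_pos: [0.554, 0.1259, 0.3134]
tool_rot: [-0.0, 0.692, 0.722, 0.0]
contact_force: [-6.5, 0.3, 1.4]
gripper_width: 0.111
t 16.1 pos [0.554  0.1259 0.3134] xang 92.42 F [-6.5  0.3  1.4] w 0.111 zaxis [ 0.     0.001 -1.   ]
shift mm [-3.5  2.4  6.9] yaw -0.28
top 630 497 [(np.float64(6.545357196673029), np.float64(59.5)), (np.float64(6.5559085351574655), np.float64(60.0)), (np.float64(6.63335354302774), np.float64(59.0))]
side 211 166 [(np.float64(11.394881117800965), np.float64(57.0)), (np.float64(11.403930494099582), np.float64(57.5)), (np.float64(11.489325872769033), np.float64(56.5))]
red 13 angles [63.3 65.5 69.3 72.6 81.4] r [13. 29. 56.] y -108.0
green 19 angles [57.9 59.  60.6 63.6 66.4] r [65. 75. 77.] y -103.0
all 239 angles [24.9 45.1 46.7 68.7 89.3] r [ 16.  76. 180.] y -102.0
```

View pics/d.png

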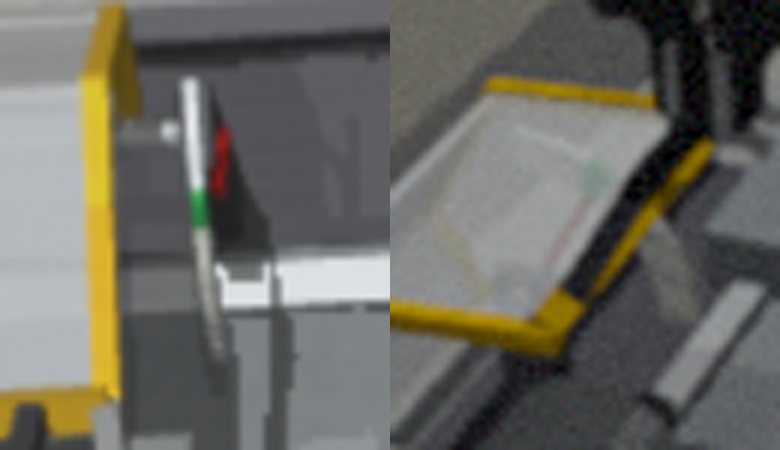

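The right crop shows the pointer through the clear panel, from (550,260) to (590,205), aiming at the green mark at (597,178). I'll fit that line subpixel against the green mark.

```bash
cat > ptr.py <<'E'
from ang import *
from scipy.optimize import minimize
F=np.mean([vision.grab_frame("side")[0].astype(float) for _ in range(10)],0)
np.save("F",F)
c=vision.get_calibration("side");K=np.array(c["camera_matrix"]);R=np.array(c["R"]);t=np.array(c["t"])
def proj(L): # lathe mm -> px
    L=np.atleast_2d(L)/1000.;W=O+L[:,:1]*x+L[:,1:2]*y+np.c_[0*L[:,:2],L[:,2]]
    return cv2.projectPoints(W,cv2.Rodrigues(R)[0],t,K,np.array([c["k1"],0,0,0.]))[0][:,0]
pt=lambda r,a,yy:np.c_[80-r*np.cos(np.radians(a)),0*a+yy,150+r*np.sin(np.radians(a))]
g=F[:,:,1]-(F[:,:,0]+F[:,:,2])/2; rd=F[:,:,0]-F[:,:,1]*.5-F[:,:,2]*.5
v,u=np.mgrid[:420,:560]
w=(u>205)&(u<222)&(v>172)&(v<188);W=np.where(w,np.maximum(g-np.median(g[w])-5,0),0)
gc=np.array([(W*u).sum(),(W*v).sum()])/W.sum();print("green",gc,"pred",proj(pt(74,np.array([55.,60,65]),-103)).round(1).tolist(),"hinge",proj([[80,-108,150]]))
w=(u>196)&(u<220)&(v>180)&(v<200);base=np.median(rd[w]);
pts=[]
for row in range(181,199):
    s=np.where((u[row]>198)&(u[row]<220),rd[row]-base,0);k=s.argmax();q=slice(k-2,k+3);m=np.maximum(s[q],0);pts.append((row,round((m*u[row,q]).sum()/m.sum(),2),round(s.max(),1)))
print(pts)
for a in(50,55,58,60,62,65,70): print(a,proj(pt(np.array([20.,40,60]),np.full(3,a*1.),-108)).round(1).tolist())
E
python3 ptr.py
```

```text
green [216.50333745 181.74017305] pred [[216.7, 179.9], [214.6, 178.4], [212.4, 176.9]] hinge [[204.35855765 195.96848292]]
[(181, np.float64(218.17), np.float64(0.5)), (182, np.float64(206.12), np.float64(1.1)), (183, np.float64(211.77), np.float64(9.0)), (184, np.float64(211.63), np.float64(11.0)), (185, np.float64(211.27), np.float64(11.6)), (186, np.float64(210.57), np.float64(10.7)), (187, np.float64(219.0), np.float64(12.1)), (188, np.float64(218.95), np.float64(31.1)), (189, np.float64(218.81), np.float64(56.8)), (190, np.float64(218.55), np.float64(80.1)), (191, np.float64(218.28), np.float64(79.0)), (192, np.float64(217.9), np.float64(75.7)), (193, np.float64(217.38), np.float64(74.1)), (194, np.float64(216.77), np.float64(65.9)), (195, np.float64(216.01), np.float64(60.2)), (196, np.float64(215.27), np.float64(56.4)), (197, np.float64(214.61), np.float64(47.3)), (198, np.float64(207.61), np.float64(48.7))]
50 [[208.3, 192.0], [212.4, 187.8], [216.6, 183.6]]
55 [[207.8, 191.5], [211.3, 186.9], [215.0, 182.3]]
58 [[207.5, 191.3], [210.7, 186.4], [214.0, 181.5]]
60 [[207.3, 191.1], [210.2, 186.1], [213.3, 181.0]]
62 [[207.0, 190.9], [209.8, 185.8], [212.6, 180.5]]
65 [[206.7, 190.7], [209.1, 185.3], [211.5, 179.8]]
70 [[206.1, 190.4], [207.9, 184.7], [209.7, 178.8]]
```

```bash
cat > ptr2.py <<'E'
from ang import *
F=np.load("F.npy");v,u=np.mgrid[:420,:560]
m=(F[:,:,0]-F[:,:,1]);g=F[:,:,1]-F[:,:,0]
np.set_printoptions(linewidth=200)
print("r-g rows180-198 cols 200-222");print(m[180:199,200:222].round().astype(int))
print("g-r rows 172-188");print(g[172:189,206:224].round().astype(int))
print("b", F[180:199:2,200:222,2].round().astype(int))
E
python3 ptr2.py
```

```text
r-g rows180-198 cols 200-222
[[ -2  -2  -2  -2  -2  -1  -1  -1  -1   0  -2  -7 -14 -15 -16 -13 -10  -9  -4  -1  -1   0]
 [ -2  -2  -2  -2  -1  -1  -2  -1  -1  -2  -2  -7 -12 -16 -15 -11  -6  -3  -1   0   2   1]
 [ -2  -2  -2  -2  -1  -2  -1  -2  -1  -2  -2  -2  -4 -10 -13  -7  -3  -2  -1   0  -2  -1]
 [ -2  -2   0  -2  -2  -2  -2  -2   0  -1  -1   3   7  -1  -6  -3  -1  -2   0   0  -1   0]
 [ -3  -3  -2  -2  -1  -2  -2  -3  -2  -2   0   8   9   2  -2  -2  -2  -1   0  -2  -2   5]
 [ -2  -2  -2  -2  -2  -2  -1  -2  -1  -1   3  10   6   0  -2  -2   0   1   0  -1   4  17]
 [ -2  -2  -1  -2  -2  -2  -1  -2  -3   1   8  10   2  -2  -2  -3  -1   0   3   2  11  23]
 [ -2  -2  -3  -2  -2  -2  -2  -2   0   6  10   5  -1  -2  -1  -1   2  -2   0   7  18  29]
 [ -2  -2  -1  -1  -2  -2  -2  -1   4   9   7   0  -2  -2  -2  -1   1   0   2  15  23  28]
 [ -1  -2  -2  -1  -2  -2  -2   1   8  10   3  -1  -3  -1  -1   1   1   0   8  20  25  23]
 [ -2  -2  -2  -2  -3  -2   0   5  10   6   0  -3  -2   0   1  -1   2   3  18  27  26  14]
 [ -2  -2  -2  -2  -2  -2   4  10   9   1  -2  -1  -2  -1   0  -1   4 
[... 2164 characters left out ...]
8 159 157 158 154 140 134 149 157 148 115  61  36  30  31  29]
 [157 158 158 158 157 157 157 158 158 153 137 136 150 160 148 102  48  30  31  35  30  10]
 [159 158 158 159 158 158 159 156 148 137 142 154 155 133  82  37  33  34  36  25   1   0]
 [157 157 158 157 157 159 154 144 134 143 158 158 132  73  34  32  36  35  21   0   6  60]
 [158 158 159 158 158 153 139 134 149 159 150 112  56  30  32  34  35  11   0   3  30  61]
 [145 145 148 149 149 141 138 148 158 146 100  49  29  34  36  31   9   5  16  29  40  55]
 [140 140 141 142 141 143 142 136 108  68  36  31  32  34  25   6   7  27  37  55  70  76]
 [146 153 148 139 138 137 113  65  27  28  34  37  32  22  16  28  31  43  56  73  75  72]]
```

The pointer runs from (206.1,193) to (211.7,184). The model line for 60° passes (206.2,193) and (211.5,184), and the green mark is within 1 px of its prediction. That gives about 59.5-60°. One last check of the other objects and the hold, then I'll hand in.

```bash
python3 - <<'E'
from h import *
for cam in("top","side"):
    im,d=vision.grab_frame(cam)
    for n in["oil_bottle","chuck_key","blank","lock_grip"]:
        for r in regions_of(cam,n)[:1]:
            P=cloud(cam,r["region"],d); print(cam,n,round(r["confidence"],2),np.round(r["extent"]),np.round(np.median(P,0),3))
go([.554,.1259,.3134],92.4)
order.job_done()
E
```

```text
top blank 0.77 [237. 277.  21.  22.] [0.378 0.034 0.059]
top lock_grip 0.72 [184. 145. 110.  86.] [0.663 0.094 0.266]
side oil_bottle 0.98 [325. 198.  25.  56.] [ 0.422 -0.167  0.087]
side chuck_key 0.67 [286. 354.  54.  46.] [0.358 0.284 0.012]
side blank 0.62 [319. 267.  18.  24.] [0.371 0.049 0.043]
side lock_grip 0.7 [274. 208.  11.  14.] [ 0.532 -0.043  0.121]
t 17.2 pos [0.5539 0.1259 0.3134] xang 92.43 F [-5.8  1.  -0.3] w 0.113 zaxis [ 0.     0.001 -1.   ]
shift mm [0.  0.1 0. ] yaw 0.03
the job is handed in; nothing more can be done
```

I pulled the lock knob out to its stop, lifted the guard by its bar, and handed the job in at about 17 s with the bar still gripped. No verdict was reported.

- **Lock:** The knob moved 22–23 mm in the depth readings. At the stop it stayed put while the pull force rose to about 21 N.
- **Guard angle:** The pointer-line fit in the side picture, checked against the green mark, gives about 59.5–60°. The arm's position gives 59–60.5°, and the depth fit from the top camera gives 59.5–60°. The side camera's depth fit disagreed at 57°, but it fitted poorly and I discounted it.
- **Hold:** The pose was steady over the last second, with about 6 N at the tool. I had first eased off about 17 N of radial push. At 60° the tool sat about 6 mm farther from the hinge than planned, probably because the bar slid a little between the pads. The grip stayed firm.
- **Other objects:** The bottle, chuck key and blank read within 1–3 mm of where they started. In the last top picture the networks missed the bottle and key and mislabelled the knob as the guard, so the bottle and key were checked only from the side camera.

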